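# Show the welding cell its two tube joints

### The job

Teach the welding cell its two joints by pointing: bring the fingertips from above to about a finger's breadth over the middle of the round tube's open mouth and hold still there for two seconds, then do the same over the square tube's mouth. Then push the lever on the switch box all the way over to its other side, and back away from it. The parts on the plate are only set in place for welding, so do not touch or shift them, and leave the tin, hammer and magnet where they are.

Things in the scene. Friction and masses are not known exactly. Their poses are not given: they have to be found in the camera images.
- plate: flat dark mill-finish steel base plate fixed on the welding table, 110 (x) x 300 (y) x 12 mm thick, a low dark clamp with a bolt at each end of its long side (reaching 182 mm from the middle and 28 mm above the table). Origin: centre of its underside; z up. Three small loose steel parts stand on it in a row along its y axis, about 95 mm apart, in any order
- round_tube: short round steel tube standing upright on the plate, outer diameter 60 mm, wall 4 mm, 45 mm high, open at the top, 180 to 350 g, loose. Origin: centre of its underside; z up along the tube
- round_mouth (a point): centre of the round tube's open mouth, level with its top rim (45 mm above the plate's top)
- square_tube: short square steel tube standing upright on the plate, 50 x 50 mm outside, wall 4 mm, 35 mm high, open at the top, 150 to 280 g, loose. Origin: centre of its underside; z up along the tube
- square_mouth (a point): centre of the square tube's open mouth, level with its top rim (35 mm above the plate's top)
- angle: L-shaped steel angle bracket on the plate, foot 45 (x) x 40 (y) x 6 mm, upright leg 42 mm high along its +x edge, loose; not pointed at. Origin: centre of its underside
- switch_box: grey switch box fixed on the table, 130 (x) x 90 (y) x 40 mm high, with the toggle lever on a small block in the middle of its top (block 70 x 50 mm, 25 mm high). Origin: centre of its underside; z up; the lever swings in its x-z plane, from its -x side (towards the robot) to its +x side. Plate and box may stand either way round, left or right
- run_lever (a joint): angle of the lever, rad: it starts at 0 to 0.12 (leaning 0.5 to 0.38 rad off upright towards the box's -x side), is upright at 0.5 and rests against its stop at 1.0, leaning to +x. It moves easily (about 1 N at the ball) and stays where it is left. Its pivot axis is along the box's y, 62 mm above the box's underside, over its centre
- run_lever_tip (a point): centre of the black ball, 26 mm across, at the end of the lever's 10 mm thick steel rod, 80 mm from the pivot (about 132 mm above the table at either end of the swing, 142 mm when upright)
- tin: closed metal tin, 66 mm across, 100 mm high, standing at the far side of the table. Origin: centre of its underside
- hammer: small hand hammer lying at the far side of the table. Origin: middle of the hammer, its underside
- magnet: flat square welding magnet, 75 x 75 x 20 mm, lying at the far side of the table. Origin: centre of its underside
Mind the look-alikes: they are no part of the job. What is shaped like the square_tube but green or purple is not meant.

How it is judged:
On the way, in this order (a step that is already met when the one before it is completed fails the run):
1. the tool point is held just above the middle of the round tube's mouth: TCP within 15 mm sideways of its centre and 12 to 60 mm above the rim, for 1.5 s on end (horizontal distance between the grasp point and round_mouth below 0.015 m and z of the grasp point in the frame of round_mouth between 0.012 and 0.06 m), for 1.5 s.
2. then it is held in the same way just above the middle of the square tube's mouth, for 1.5 s on end (horizontal distance between the grasp point and square_mouth below 0.015 m and z of the grasp point in the frame of square_mouth between 0.012 and 0.06 m), for 1.5 s.
3. then the lever is pushed over to its other side (joint above 0.85 rad) (value of joint run_lever above 0.85 rad), for 0.2 s.
At the end, for the whole second after the job is handed in: the lever rests on its other side (above 0.85 of 1.0 rad), the round tube, square tube and angle stand upright within 8 mm of where they stood at the start, and the tin, hammer and magnet are within 20 mm of where they were (value of joint run_lever above 0.85 rad and distance of each of round_tube, square_tube, angle from where it was at the start of the episode below 0.008 m and angle between each of round_tube, square_tube, angle's own z axis and vertical below 0.15 rad and distance of each of tin, hammer, magnet from where it was at the start of the episode below 0.02 m); the robot touches nothing.
It fails at once if the robot touches the round tube, the square tube or the angle bracket (contact force between any of the fingers, the arm and round_tube above 0.2 N or contact force between any of the fingers, the arm and square_tube above 0.2 N or contact force between any of the fingers, the arm and angle above 0.2 N).
It fails at once if a part on the plate is shifted by more than 8 mm, tipped or lifted ((distance of round_tube from where it was at the start of the episode above 0.008 m or angle between round_tube's own z axis and vertical above 0.15 rad) or (distance of square_tube from where it was at the start of the episode above 0.008 m or angle between square_tube's own z axis and vertical above 0.15 rad) or (distance of angle from where it was at the start of the episode above 0.008 m or angle between angle's own z axis and vertical above 0.15 rad)).
It fails at once if the tin, hammer or magnet is moved by more than 20 mm (distance of any of tin, hammer, magnet from where it was at the start of the episode above 0.02 m).
It also fails if it takes over 51 s, if anything falls off the work surface, if the arm or the gripper's body presses on something with over 40 N, if the wrist force passes 120 N, or if a joint passes its speed limit or range.

### The arm

A 7-joint arm with a two-finger parallel gripper is mounted at the origin on the work surface. World frame = base frame: x ahead of the robot, y to its left, z up, the work surface at z = 0. Lengths are in m, angles in rad, forces in N, time in s.
With the tool pointing down it reaches from about 0.4 to 0.875 m from the base axis. Payload 6.5 kg.
Tool frame: the origin (TCP) lies between the finger pads, 19 mm behind the fingertips; this is the grasp point; z points along the fingers, y is the line along which they close (so a half turn about z gives the same grasp; the last joint's range is limited). The gripper opens to 88 mm and grips with 3 to 60 N. Pads are 18 mm wide; open, the fingers measure 123 mm over their backs; the gripper's body (75 mm by 187 mm) begins 45 mm behind the grasp point.
Start: joints at [1.2, 0.536, -0.004, 1.538, 0.003, 1.067, -0.071], TCP at [0.195, -0.62, 0.257] pointing down, gripper open.
Joint ranges: [-2.7, 2.7], [-0.37, 2.16], [-1.27, 1.26], [0.24, 2.4], [-1.31, 4.45], [0.19, 1.91], [-2.76, 2.76]. Speed limits (rad/s): [2.39, 2.39, 3.14, 3.14, 3.14, 3.14, 3.14].

### API

Orientations are given as [roll, pitch, yaw] about the fixed x, y, z axes, in that order (R = Rz(yaw) Ry(pitch) Rx(roll)).
In Python, from station import arm gives the robot as it stands.
- The arm moves only by the shell command python3 -m handwheel 'ROWS'. ROWS is JSON, a list of rows, each an object of numbers: "hand": the finger opening in m, from 0 to 0.0881; "tx", "ty", "tz": the shift along the tool's x, y, z in m; "twist": the turn about the tool's z in units of 5 degrees (1.0 is 5 degrees). A call has 1 to 8 rows; each row is the pose to reach, as a shift and turn from the pose commanded when the call began, along the tool's axes at that moment; what a row does not reach only later rows make up. A row lasts 1/10 s, in which the tool goes at most 50 mm and 8.59 degrees, less where a joint would pass 70% of its speed; a pose out of reach is approached as far as the arm can. A call with a gripper value outside its range is refused whole. The fingers move at their own pace and stop on an object; the grip force is fixed at half the most. Time passes only in rows, so rows that repeat a pose let the fingers close. It gives the time, the measured TCP pose, the force, the opening and the grip force at its end, in the units of the state.
- arm.read_state(): the state, without advancing time (a new reading comes with each control period).
- arm.get_image(name): name is "side" or "top" or "wrist"; returns (picture, depth): 480x640x3 uint8, red, green, blue; 480x640 float32, m along the optical axis (not along the pixel's ray), 0 where there is no reading.
- arm.calibration(name): a dict with "fovy" (degrees; the focal length in pixels is half the picture's height over the tangent of half this angle, whatever the lens; pixels are square), "cx", "cy" (the principal point, pixels), "R" (3x3) and "t" (3): a world point X has camera coordinates R X + t. Camera axes: x right, y down, z forward; pixel columns grow to the right and rows downward; lengths in m; the calibration is good to about 2 mm. A picture is of the moment at which its call begins: read the wrist's pose just before it. calibration takes no time and is no camera call; for the wrist camera it gives the pose at the moment of the call.
- arm.close_job(): hands the job in; it is judged then, once.
The state is a dict: "clock": time; "joint_positions": joint angles; "joint_vel": joint speeds; "joint_torque": joint torques, N m; "ee_pos": TCP position; "orientation": TCP orientation; "contact_force": force on the tool from outside, world axes, zero at the start; "moment": the same for the moment, N m; "width": finger opening in m; "grip_force": force on a finger pad.
Only numpy, scipy, OpenCV 4.12 (cv2) and the standard library are available. Lean on these libraries where they do the work, as an engineer would, in place of code of your own. Each camera call takes 0.05 s, during which the arm holds its last target. There are 200 camera calls.

## Working session

There is one attempt and no reset: what is moved stays moved. The work goes in short steps, Python scripts to look and compute and a shell command to move; the robot and the scene stay as the last step left them, time stands still between calls to the robot, and variables do not carry over. Pictures are saved under pics/ and viewed, at most 10 in all, crops included, and the job is handed in when it is done.

```bash
mkdir -p pics
cat > h.py <<'E'
from station import arm
import numpy as np, cv2
def snap(n,f):
    im,d=arm.get_image(n); cv2.imwrite(f'pics/{f}.png',im[:,:,::-1]); np.save(f'pics/{f}.npy',d); c=arm.calibration(n)
    np.savez(f'pics/{f}_c.npz',**{k:np.array(c[k]) for k in('fovy','cx','cy','R','t')}); return im,d,c
def pts(f):
    d=np.load(f'pics/{f}.npy'); c=np.load(f'pics/{f}_c.npz'); F=240/np.tan(np.radians(c['fovy'])/2)
    v,u=np.mgrid[0:480,0:640]; P=np.stack([(u-c['cx'])/F*d,(v-c['cy'])/F*d,d],-1)
    return (P-c['t'])@c['R']
E
python3 - <<'E'
from h import *
for n in('top','side'):
    im,d,c=snap(n,n+'0'); print(n,c,(d==0).mean())
s=arm.read_state(); print(s)
E
```

```text
top {'fovy': 52.51177065587832, 'cx': 318.45325040804266, 'cy': 234.74567919555082, 'R': array([[ 0.0116465 , -0.99980873, -0.01571157],
       [-0.99093658, -0.00943742, -0.13399863],
       [ 0.13382473,  0.01712979, -0.99085696]]), 't': array([-0.00965587,  0.59408768,  1.05770825])} 0.003922526041666667
side {'fovy': 57.96736520206635, 'cx': 324.55800626291705, 'cy': 240.10451843027647, 'R': array([[-0.93114887, -0.36460211,  0.00520446],
       [-0.23467724,  0.58829058, -0.77384804],
       [ 0.27908489, -0.72178909, -0.63334993]]), 't': array([0.53565987, 0.2224769 , 0.83367338])} 0.0038248697916666665
{'clock': 0.1, 'joint_positions': array([ 1.19980225,  0.5370829 , -0.00442845,  1.53875486,  0.00259514,
        1.06729848, -0.07120704]), 'joint_vel': array([-0.00044747,  0.00100784, -0.00081464, -0.00270282, -0.00168695,
       -0.00137635, -0.00155066]), 'joint_torque': array([ 1.79570598e-03, -5.72081459e+01,  9.93387736e-01, -2.52233863e+01,
       -5.61870926e-02,  1.34515943e-02,  6.99167913e-05]), 'ee_pos': array([ 0.19489292, -0.61955126,  0.25663921]), 'orientation': array([-3.14005908e+00,  1.14821633e-04,  3.04847703e-01]), 'contact_force': array([ 1.279969  , -0.05081876,  0.70014628]), 'moment': array([0.04944445, 0.00167947, 0.0029759 ]), 'grip_force': 0.0, 'width': 0.08818033537409556}
```

View pics/top0.png

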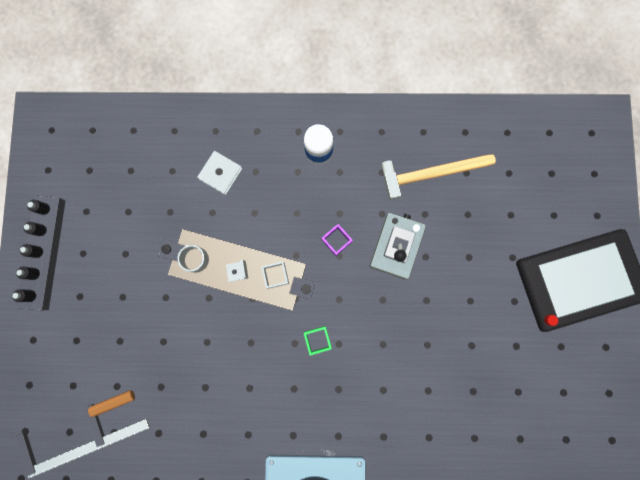

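View pics/side0.png

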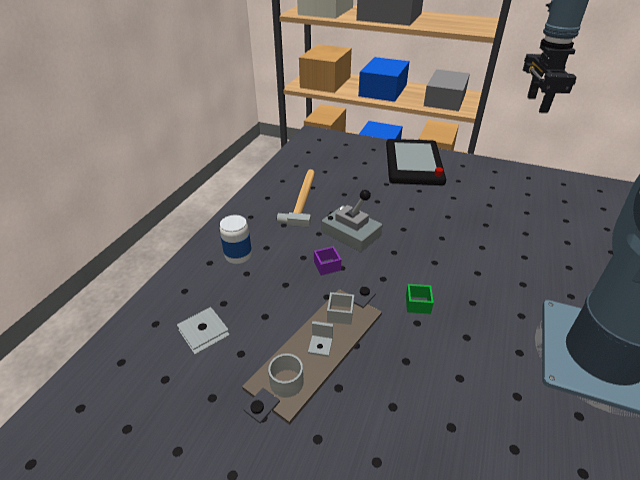

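Top view: grey round tube at (191,258), angle at (235,271), grey square tube on the plate at (276,275). Things that could be mistaken for the square tube are the purple square at (337,239) and the green square at (317,341), both off the plate. The lever ball is at (400,255) on the box at (398,245). I choose the grey square on the plate. Next come a close crop and depth measurements.

Run:
```python
from h import *
im=cv2.imread('pics/top0.png'); cv2.imwrite('pics/crop.png',cv2.resize(im[205:320,155:435],(800,329),interpolation=cv2.INTER_CUBIC))
P=pts('top0')
def reg(f,u0,u1,v0,v1,z0,z1):
    Q=f[v0:v1,u0:u1].reshape(-1,3); return Q[(Q[:,2]>z0)&(Q[:,2]<z1)]
for n,r in dict(round=(172,212,238,278,.050,.066),square=(260,294,258,294,.04,.056),box=(365,430,205,285,.033,.047),block=(380,420,215,270,.06,.07),ball=(385,415,240,268,.115,.16),table=(440,500,300,340,-.05,.05),angle=(222,250,255,285,.03,.07),plate=(170,305,230,310,.006,.018)).items():
    Q=reg(P,*r); 
    if len(Q)<3: print(n,len(Q)); continue
    rect=cv2.minAreaRect(Q[:,:2].astype(np.float32)); c,_=cv2.minEnclosingCircle(Q[:,:2].astype(np.float32))
    print(n,len(Q),'mean',Q.mean(0).round(4),'rect',np.round(rect[0],4),np.round(rect[1],4),round(rect[2],1),'circ',np.round(c,4),round(_,4),'zmax',Q[:,2].max().round(4))
```

```text
round 177 mean [0.5383 0.2786 0.0563] rect [0.5376 0.2781] [0.058  0.0586] 0.8 circ [0.5381 0.2788] 0.0303 zmax 0.0616
square 170 mean [0.5041 0.0934 0.0466] rect [0.5039 0.0935] [0.0505 0.0503] 13.8 circ [0.5044 0.0938] 0.0348 zmax 0.054
box 1539 mean [ 0.5712 -0.1801  0.0398] rect [ 0.5733 -0.1823] [0.0901 0.1303] 71.3 circ [ 0.5724 -0.1833] 0.0774 zmax 0.047
block 460 mean [ 0.579  -0.1811  0.0649] rect [ 0.5733 -0.1822] [0.05   0.0699] 71.5 circ [ 0.5744 -0.1815] 0.0414 zmax 0.0699
ball 130 mean [ 0.5404 -0.1704  0.1425] rect [ 0.5408 -0.1709] [0.024  0.0239] 58.4 circ [ 0.541  -0.1713] 0.013 zmax 0.149
table 2394 mean [ 4.084e-01 -3.484e-01 -2.000e-04] rect [ 0.4084 -0.3487] [0.0879 0.1377] 0.7 circ [ 0.4085 -0.3483] 0.081 zmax 0.0075
angle 78 mean [0.5155 0.1627 0.0493] rect [0.5157 0.1638] [0.0394 0.0073] 11.1 circ [0.5161 0.1616] 0.0198 zmax 0.057
plate 5169 mean [0.5158 0.1812 0.0123] rect [0.5169 0.1842] [0.1801 0.3118] 0.2 circ [0.515  0.1845] 0.167 zmax 0.018
```

View pics/crop.png

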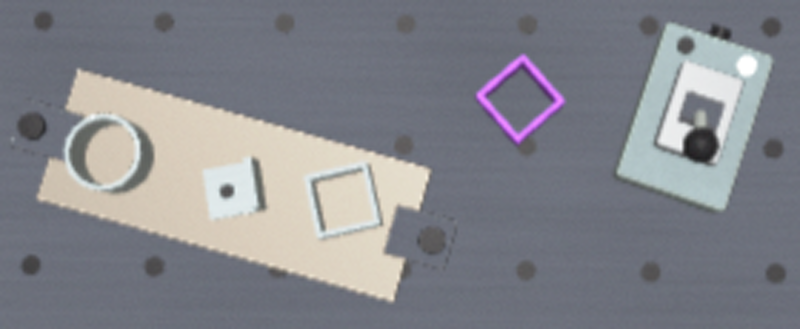

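The crop confirms the grey square tube at its lower-right-centre, (343,200). The purple one at (520,98) lies on the bare table, and the ball at (700,145) leans towards -x.

- Round mouth: (0.538, 0.2785, 0.057)
- Square mouth: (0.504, 0.0935, 0.047)
- Box: (0.573, -0.182), yaw -18.5°

I'll close the fingers and turn the tool to yaw -18.5° on the way.

```bash
python3 -m handwheel '[{"hand":0,"tx":0.02,"ty":-0.012,"tz":0,"twist":1},{"hand":0,"tx":0.06,"ty":-0.036,"tz":0,"twist":2},{"hand":0,"tx":0.10,"ty":-0.06,"tz":0,"twist":3},{"hand":0,"tx":0.14,"ty":-0.084,"tz":0,"twist":4},{"hand":0,"tx":0.18,"ty":-0.108,"tz":0,"twist":5},{"hand":0,"tx":0.22,"ty":-0.132,"tz":0,"twist":6},{"hand":0,"tx":0.26,"ty":-0.156,"tz":0,"twist":7.2},{"hand":0,"tx":0.29,"ty":-0.174,"tz":0,"twist":7.2}]'
cat >> h.py <<'E'
from scipy.spatial.transform import Rotation as Ro
def go(*targets):
    s=arm.read_state(); R=Ro.from_euler('xyz',s['orientation']).as_matrix()
    print(s['clock'],s['ee_pos'].round(4),s['orientation'].round(3),s['width'].round(4),s['contact_force'].round(1),s['joint_positions'].round(2))
    for t in targets: print(t,(R.T@(np.array(t)-s['ee_pos'])).round(4))
E
python3 -c "
from h import *
go((.5,-.1,.2),(.538,.2785,.2),(.538,.2785,.102))"
```

```text
clock: 0.9
ee_pos: [0.4214, -0.364, 0.2572]
orientation: [-3.141, 0.0, -0.324]
contact_force: [0.9, -0.5, 0.0]
width: 0.0263
grip_force: 0.0Traceback (most recent call last):
  File "<string>", line 3, in <module>
    go((.5,-.1,.2),(.538,.2785,.2),(.538,.2785,.102))
    ~~^^^^^^^^^^^^^^^^^^^^^^^^^^^^^^^^^^^^^^^^^^^^^^^
  File "h.py", line 13, in go
    print(s['clock'],s['ee_pos'].round(4),s['orientation'].round(3),s['width'].round(4),s['contact_force'].round(1),s['joint_positions'].round(2))
                                                                    ^^^^^^^^^^^^^^^^
AttributeError: 'float' object has no attribute 'round'
```

```bash
sed -i "s/s\['width'\].round(4)/round(s['width'],4)/" h.py
python3 -m handwheel '[{"hand":0,"tx":-0.003,"ty":-0.02,"tz":0},{"hand":0,"tx":-0.009,"ty":-0.06,"tz":0},{"hand":0,"tx":-0.015,"ty":-0.105,"tz":0},{"hand":0,"tx":-0.022,"ty":-0.15,"tz":0},{"hand":0,"tx":-0.028,"ty":-0.195,"tz":0},{"hand":0,"tx":-0.035,"ty":-0.24,"tz":0},{"hand":0,"tx":-0.041,"ty":-0.285,"tz":0},{"hand":0,"tx":-0.047,"ty":-0.325,"tz":0}]'
python3 -c "
from h import *
go((.538,.2785,.2),(.538,.2785,.102))"
```

```text
0.9 [ 0.4214 -0.364   0.2572] [-3.141  0.    -0.324] 0.0263 [ 0.9 -0.5  0. ] [ 0.61  0.38  0.03  1.79 -0.01  0.97 -1.25]
(0.538, 0.2785, 0.2) [-0.0938 -0.6461  0.0579]
(0.538, 0.2785, 0.102) [-0.0937 -0.646   0.1559]validation failed for argument at $[0]...
```

```bash
python3 -m handwheel '[{"hand":0,"tx":-0.003,"ty":-0.02,"tz":0,"twist":0},{"hand":0,"tx":-0.009,"ty":-0.06,"tz":0,"twist":0},{"hand":0,"tx":-0.015,"ty":-0.105,"tz":0,"twist":0},{"hand":0,"tx":-0.022,"ty":-0.15,"tz":0,"twist":0},{"hand":0,"tx":-0.028,"ty":-0.195,"tz":0,"twist":0},{"hand":0,"tx":-0.035,"ty":-0.24,"tz":0,"twist":0},{"hand":0,"tx":-0.041,"ty":-0.285,"tz":0,"twist":0},{"hand":0,"tx":-0.047,"ty":-0.325,"tz":0,"twist":0}]'
python3 -c "
from h import *
go((.538,.2785,.2),(.538,.2785,.102))"
```

```text
clock: 1.7
ee_pos: [0.4781, -0.0416, 0.2574]
orientation: [-3.141, 0.0, -0.323]
contact_force: [-0.2, -0.3, -0.1]
width: 0.0002
grip_force: 0.0
1.7 [ 0.4781 -0.0416  0.2574] [-3.141  0.    -0.323] 0.0002 [-0.2 -0.3 -0.1] [ 0.12  0.25 -0.14  1.97  0.04  0.92 -1.94]
(0.538, 0.2785, 0.2) [-0.0447 -0.3226  0.0574]
(0.538, 0.2785, 0.102) [-0.0447 -0.3226  0.1554]
```

```bash
python3 -m handwheel '[{"hand":0,"tx":-0.003,"ty":-0.02,"tz":0,"twist":0},{"hand":0,"tx":-0.008,"ty":-0.06,"tz":0.005,"twist":0},{"hand":0,"tx":-0.014,"ty":-0.105,"tz":0.015,"twist":0},{"hand":0,"tx":-0.021,"ty":-0.15,"tz":0.025,"twist":0},{"hand":0,"tx":-0.027,"ty":-0.195,"tz":0.035,"twist":0},{"hand":0,"tx":-0.033,"ty":-0.24,"tz":0.045,"twist":0},{"hand":0,"tx":-0.039,"ty":-0.285,"tz":0.05,"twist":0},{"hand":0,"tx":-0.0447,"ty":-0.321,"tz":0.058,"twist":0}]'
python3 -c "
from h import *
go((.538,.2785,.2),(.538,.2785,.102))"
```

```text
clock: 2.5
ee_pos: [0.5377, 0.2776, 0.199]
orientation: [-3.141, 0.0, -0.322]
contact_force: [0.5, 0.2, -0.1]
width: 0.0004
grip_force: 0.0
2.5 [0.5377 0.2776 0.199 ] [-3.141  0.    -0.322] 0.0004 [ 0.5  0.2 -0.1] [-0.38  0.54 -0.23  1.7   0.15  0.92 -2.56]
(0.538, 0.2785, 0.2) [-0.     -0.0009 -0.001 ]
(0.538, 0.2785, 0.102) [ 0.     -0.0009  0.097 ]
```

```bash
python3 -m handwheel '[{"hand":0,"tx":0,"ty":0,"tz":0.015,"twist":0},{"hand":0,"tx":0,"ty":0,"tz":0.035,"twist":0},{"hand":0,"tx":0,"ty":0,"tz":0.055,"twist":0},{"hand":0,"tx":0,"ty":0,"tz":0.072,"twist":0},{"hand":0,"tx":0,"ty":0,"tz":0.085,"twist":0},{"hand":0,"tx":0,"ty":0,"tz":0.093,"twist":0},{"hand":0,"tx":0,"ty":0,"tz":0.097,"twist":0},{"hand":0,"tx":0,"ty":0,"tz":0.097,"twist":0}]'
python3 -c "
from h import *
im,d,c=snap('side','side1'); cv2.imwrite('pics/side1c.png',cv2.resize(im[230:440,180:420],(640,560),interpolation=cv2.INTER_CUBIC)[:,:,::-1])"
python3 -m handwheel '[{"hand":0,"tx":0,"ty":0,"tz":0,"twist":0},{"hand":0,"tx":0,"ty":0,"tz":0,"twist":0},{"hand":0,"tx":0,"ty":0,"tz":0,"twist":0},{"hand":0,"tx":0,"ty":0,"tz":0,"twist":0},{"hand":0,"tx":0,"ty":0,"tz":0,"twist":0},{"hand":0,"tx":0,"ty":0,"tz":0,"twist":0},{"hand":0,"tx":0,"ty":0,"tz":0,"twist":0},{"hand":0,"tx":0,"ty":0,"tz":0,"twist":0}]'
```

```text
clock: 3.3
ee_pos: [0.5378, 0.2744, 0.1022]
orientation: [3.141, 0.0, -0.324]
contact_force: [0.1, 0.4, 0.9]
width: 0.0003
grip_force: 0.0
clock: 4.15
ee_pos: [0.5378, 0.2746, 0.1024]
orientation: [3.142, 0.0, -0.323]
contact_force: [-0.6, 0.7, 0.2]
width: 0.0005
grip_force: 0.0
```

View pics/side1c.png

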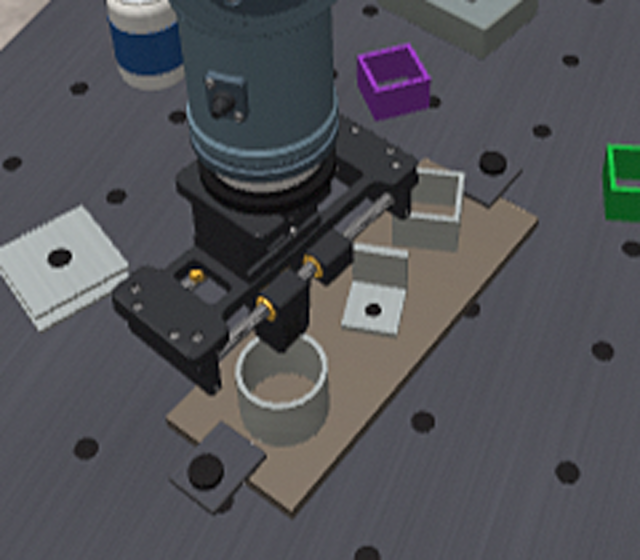

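The crop shows the closed fingertips at (283,345), about 25 px above the centre of the round tube's mouth at (282,370). That is what a 26 mm gap should look like. I'll trim the 4 mm offset and hold.

```bash
python3 -m handwheel '[{"hand":0,"tx":-0.001,"ty":-0.004,"tz":0,"twist":0},{"hand":0,"tx":-0.001,"ty":-0.004,"tz":0,"twist":0},{"hand":0,"tx":-0.001,"ty":-0.004,"tz":0,"twist":0},{"hand":0,"tx":-0.001,"ty":-0.004,"tz":0,"twist":0},{"hand":0,"tx":-0.001,"ty":-0.004,"tz":0,"twist":0},{"hand":0,"tx":-0.001,"ty":-0.004,"tz":0,"twist":0},{"hand":0,"tx":-0.001,"ty":-0.004,"tz":0,"twist":0},{"hand":0,"tx":-0.001,"ty":-0.004,"tz":0,"twist":0}]'
python3 -m handwheel '[{"hand":0,"tx":0,"ty":0,"tz":0,"twist":0},{"hand":0,"tx":0,"ty":0,"tz":0,"twist":0},{"hand":0,"tx":0,"ty":0,"tz":0,"twist":0},{"hand":0,"tx":0,"ty":0,"tz":0,"twist":0},{"hand":0,"tx":0,"ty":0,"tz":0,"twist":0},{"hand":0,"tx":0,"ty":0,"tz":0,"twist":0},{"hand":0,"tx":0,"ty":0,"tz":0,"twist":0},{"hand":0,"tx":0,"ty":0,"tz":0,"twist":0}]'
python3 -m handwheel '[{"hand":0,"tx":0,"ty":0,"tz":0,"twist":0},{"hand":0,"tx":0,"ty":0,"tz":0,"twist":0},{"hand":0,"tx":0,"ty":0,"tz":0,"twist":0},{"hand":0,"tx":0,"ty":0,"tz":0,"twist":0},{"hand":0,"tx":0,"ty":0,"tz":-0.02,"twist":0},{"hand":0,"tx":0,"ty":0,"tz":-0.05,"twist":0},{"hand":0,"tx":0,"ty":0,"tz":-0.08,"twist":0},{"hand":0,"tx":0,"ty":0,"tz":-0.1,"twist":0}]'
python3 -c "
from h import *
go((.504,.0935,.2),(.504,.0935,.092))"
```

```text
clock: 4.95
ee_pos: [0.5382, 0.2787, 0.1024]
orientation: [3.142, 0.0, -0.324]
contact_force: [0.2, 0.2, 0.2]
width: 0.0002
grip_force: 0.0
clock: 5.75
ee_pos: [0.5382, 0.2787, 0.1024]
orientation: [3.142, 0.0, -0.324]
contact_force: [1.0, 0.4, 0.2]
width: 0.0003
grip_force: 0.0
clock: 6.55
ee_pos: [0.5388, 0.2791, 0.2046]
orientation: [-3.14, -0.001, -0.323]
contact_force: [-0.2, 1.5, 0.1]
width: 0.0002
grip_force: 0.0
6.55 [0.5388 0.2791 0.2046] [-3.14e+00 -1.00e-03 -3.23e-01] 0.0002 [-0.2  1.5  0.1] [-0.39  0.53 -0.23  1.7   0.14  0.93 -2.56]
(0.504, 0.0935, 0.2) [0.026  0.1871 0.0043]
(0.504, 0.0935, 0.092) [0.0259 0.1872 0.1123]
```

```bash
python3 -m handwheel '[{"hand":0,"tx":0.003,"ty":0.02,"tz":0,"twist":0},{"hand":0,"tx":0.007,"ty":0.05,"tz":0,"twist":0},{"hand":0,"tx":0.012,"ty":0.085,"tz":0,"twist":0},{"hand":0,"tx":0.017,"ty":0.12,"tz":0,"twist":0},{"hand":0,"tx":0.021,"ty":0.15,"tz":0,"twist":0},{"hand":0,"tx":0.025,"ty":0.175,"tz":0,"twist":0},{"hand":0,"tx":0.026,"ty":0.187,"tz":0,"twist":0},{"hand":0,"tx":0.026,"ty":0.187,"tz":0,"twist":0}]'
python3 -m handwheel '[{"hand":0,"tx":0,"ty":0,"tz":0.015,"twist":0},{"hand":0,"tx":0,"ty":0,"tz":0.035,"twist":0},{"hand":0,"tx":0,"ty":0,"tz":0.055,"twist":0},{"hand":0,"tx":0,"ty":0,"tz":0.075,"twist":0},{"hand":0,"tx":0,"ty":0,"tz":0.092,"twist":0},{"hand":0,"tx":0,"ty":0,"tz":0.105,"twist":0},{"hand":0,"tx":0,"ty":0,"tz":0.11,"twist":0},{"hand":0,"tx":0,"ty":0,"tz":0.11,"twist":0}]'
python3 -c "
from h import *
im,d,c=snap('side','side2'); cv2.imwrite('pics/side2c.png',cv2.resize(im[190:400,220:460],(640,560),interpolation=cv2.INTER_CUBIC)[:,:,::-1])
go((.504,.0935,.092))"
```

```text
clock: 7.35
ee_pos: [0.5033, 0.0918, 0.2024]
orientation: [3.141, -0.0, -0.326]
contact_force: [0.2, 0.1, 0.5]
width: 0.0001
grip_force: 0.0
clock: 8.15
ee_pos: [0.5032, 0.0939, 0.092]
orientation: [3.142, 0.001, -0.323]
contact_force: [-0.6, 0.1, 0.4]
width: 0.0005
grip_force: 0.0
8.2 [0.5036 0.0938 0.0926] [-3.141 -0.    -0.323] 0.0007 [ 0.7  0.1 -0.6] [-0.13  0.57 -0.18  2.    0.17  0.59 -2.32]
(0.504, 0.0935, 0.092) [0.0004 0.0002 0.0006]
```

View pics/side2c.png

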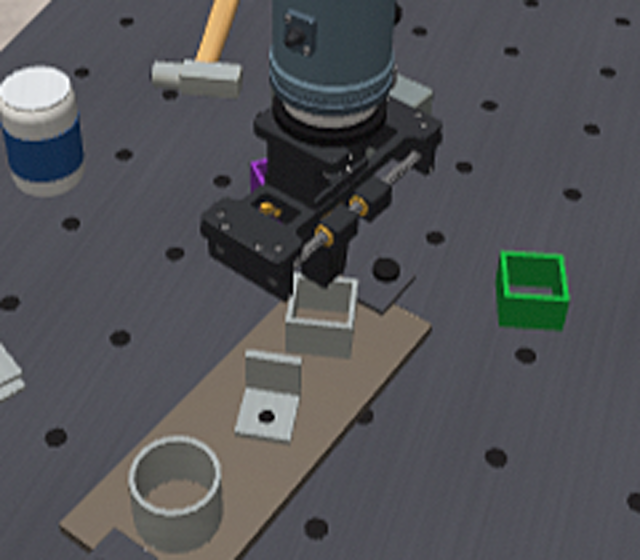

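The crop shows the fingertips at (320,283), just above the grey square tube's mouth at (323,298). I'll hold for 2 s, then rise.

```bash
python3 -m handwheel '[{"hand":0,"tx":0,"ty":0,"tz":0,"twist":0},{"hand":0,"tx":0,"ty":0,"tz":0,"twist":0},{"hand":0,"tx":0,"ty":0,"tz":0,"twist":0},{"hand":0,"tx":0,"ty":0,"tz":0,"twist":0},{"hand":0,"tx":0,"ty":0,"tz":0,"twist":0},{"hand":0,"tx":0,"ty":0,"tz":0,"twist":0},{"hand":0,"tx":0,"ty":0,"tz":0,"twist":0},{"hand":0,"tx":0,"ty":0,"tz":0,"twist":0}]'
python3 -m handwheel '[{"hand":0,"tx":0,"ty":0,"tz":0,"twist":0},{"hand":0,"tx":0,"ty":0,"tz":0,"twist":0},{"hand":0,"tx":0,"ty":0,"tz":0,"twist":0},{"hand":0,"tx":0,"ty":0,"tz":0,"twist":0},{"hand":0,"tx":0,"ty":0,"tz":0,"twist":0},{"hand":0,"tx":0,"ty":0,"tz":0,"twist":0},{"hand":0,"tx":0,"ty":0,"tz":0,"twist":0},{"hand":0,"tx":0,"ty":0,"tz":0,"twist":0}]'
python3 -m handwheel '[{"hand":0,"tx":0,"ty":0,"tz":0,"twist":0},{"hand":0,"tx":0,"ty":0,"tz":0,"twist":0},{"hand":0,"tx":0,"ty":0,"tz":0,"twist":0},{"hand":0,"tx":0,"ty":0,"tz":0,"twist":0},{"hand":0,"tx":0,"ty":0,"tz":-0.02,"twist":0},{"hand":0,"tx":0,"ty":0,"tz":-0.05,"twist":0},{"hand":0,"tx":0,"ty":0,"tz":-0.09,"twist":0},{"hand":0,"tx":0,"ty":0,"tz":-0.12,"twist":0}]'
python3 -c "
from h import *
go((.497,-.157,.212),(.497,-.157,.13),(.573+.017*.948,-.182-.017*.317,.13))"
```

```text
clock: 9.0
ee_pos: [0.5034, 0.0932, 0.0924]
orientation: [3.142, 0.0, -0.323]
contact_force: [-0.3, -0.2, 0.2]
width: 0.0004
grip_force: 0.0
clock: 9.8
ee_pos: [0.5034, 0.0932, 0.0924]
orientation: [3.142, -0.0, -0.324]
contact_force: [-0.4, 0.5, 1.2]
width: 0.0007
grip_force: 0.0
clock: 10.6
ee_pos: [0.5037, 0.0933, 0.2144]
orientation: [-3.141, -0.001, -0.323]
contact_force: [1.1, 1.1, -0.5]
width: 0.0007
grip_force: 0.0
10.6 [0.5037 0.0933 0.2144] [-3.141e+00 -1.000e-03 -3.230e-01] 0.0007 [ 1.1  1.1 -0.5] [-0.09  0.37 -0.22  1.93  0.1   0.85 -2.26]
(0.497, -0.157, 0.212) [0.0732 0.2394 0.0023]
(0.497, -0.157, 0.13) [0.0731 0.2395 0.0843]
(0.589116, -0.187389, 0.13) [0.1701 0.239  0.0844]
```

```bash
python3 -m handwheel '[{"hand":0,"tx":0.006,"ty":0.02,"tz":0,"twist":0},{"hand":0,"tx":0.018,"ty":0.06,"tz":0,"twist":0},{"hand":0,"tx":0.031,"ty":0.1,"tz":0,"twist":0},{"hand":0,"tx":0.043,"ty":0.14,"tz":0,"twist":0},{"hand":0,"tx":0.055,"ty":0.18,"tz":0,"twist":0},{"hand":0,"tx":0.065,"ty":0.215,"tz":0,"twist":0},{"hand":0,"tx":0.07,"ty":0.235,"tz":0,"twist":0},{"hand":0,"tx":0.071,"ty":0.239,"tz":0,"twist":0}]'
python3 -m handwheel '[{"hand":0,"tx":0,"ty":0,"tz":0.015,"twist":0},{"hand":0,"tx":0,"ty":0,"tz":0.035,"twist":0},{"hand":0,"tx":0,"ty":0,"tz":0.055,"twist":0},{"hand":0,"tx":0,"ty":0,"tz":0.072,"twist":0},{"hand":0,"tx":0,"ty":0,"tz":0.082,"twist":0},{"hand":0,"tx":0,"ty":0,"tz":0.084,"twist":0},{"hand":0,"tx":0,"ty":0,"tz":0.084,"twist":0},{"hand":0,"tx":0,"ty":0,"tz":0.084,"twist":0}]'
python3 -c "
from h import *
im,d,c=snap('side','side3'); cv2.imwrite('pics/side3c.png',cv2.resize(im[120:300,260:460],(640,576),interpolation=cv2.INTER_CUBIC)[:,:,::-1])
go((.573+.012*.948,-.182-.012*.317,.13))"
```

```text
clock: 11.4
ee_pos: [0.4941, -0.1591, 0.2124]
orientation: [3.14, -0.0, -0.328]
contact_force: [-0.5, -0.8, 1.0]
width: 0.0007
grip_force: 0.0
clock: 12.2
ee_pos: [0.4954, -0.1559, 0.1292]
orientation: [-3.141, -0.001, -0.323]
contact_force: [0.8, 0.8, -0.6]
width: 0.0004
grip_force: 0.0
12.25 [ 0.4954 -0.156   0.1292] [-3.141e+00 -2.000e-03 -3.230e-01] 0.0003 [-0.3 -0.1  0.1] [ 0.31  0.51 -0.11  1.97  0.09  0.67 -1.76]
(0.584376, -0.185804, 0.13) [ 0.0938 -0.     -0.0006]
```

View pics/side3c.png

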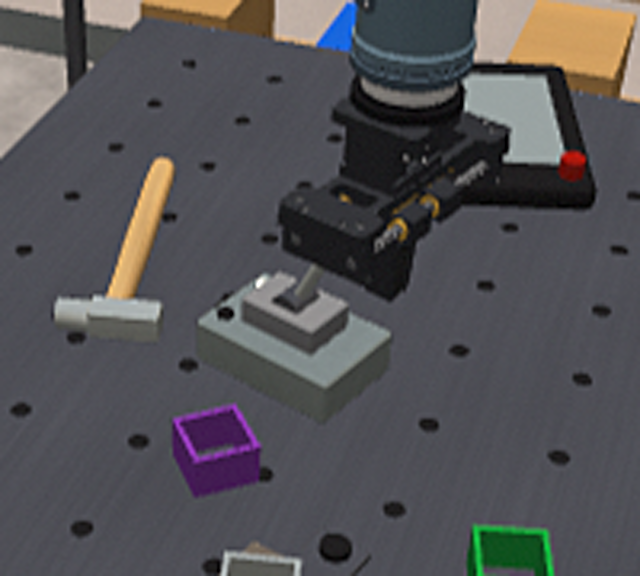

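The view shows the lever rod still leaning towards the robot at (305,285), with the fingers behind it and clear. I'll push slowly along the tool's x.

```bash
python3 -m handwheel '[{"hand":0,"tx":0.006,"ty":0,"tz":0,"twist":0},{"hand":0,"tx":0.012,"ty":0,"tz":0,"twist":0},{"hand":0,"tx":0.018,"ty":0,"tz":0,"twist":0},{"hand":0,"tx":0.024,"ty":0,"tz":0,"twist":0},{"hand":0,"tx":0.03,"ty":0,"tz":0,"twist":0},{"hand":0,"tx":0.036,"ty":0,"tz":0,"twist":0},{"hand":0,"tx":0.042,"ty":0,"tz":0,"twist":0},{"hand":0,"tx":0.048,"ty":0,"tz":0,"twist":0}]'
python3 -m handwheel '[{"hand":0,"tx":0.006,"ty":0,"tz":0,"twist":0},{"hand":0,"tx":0.012,"ty":0,"tz":0,"twist":0},{"hand":0,"tx":0.018,"ty":0,"tz":0,"twist":0},{"hand":0,"tx":0.024,"ty":0,"tz":0,"twist":0},{"hand":0,"tx":0.03,"ty":0,"tz":0,"twist":0},{"hand":0,"tx":0.036,"ty":0,"tz":0,"twist":0},{"hand":0,"tx":0.040,"ty":0,"tz":0,"twist":0},{"hand":0,"tx":0.040,"ty":0,"tz":0,"twist":0}]'
python3 -c "
from h import *
snap('top','top4');P=pts('top4');Q=P[200:290,360:440].reshape(-1,3);k=(Q[:,2]>.11)&(Q[:,2]<.16);print(k.sum(),Q[k].mean(0),Q[k].max(0),Q[k].min(0))
im,d,c=snap('side','side4'); cv2.imwrite('pics/side4c.png',cv2.resize(im[120:300,260:460],(640,576),interpolation=cv2.INTER_CUBIC)[:,:,::-1])
go((.573+.016*.948,-.182-.016*.317,.13))"
```

```text
clock: 13.05
ee_pos: [0.5407, -0.1714, 0.1283]
orientation: [-3.142, 0.0, -0.323]
contact_force: [-1.0, 1.6, 0.7]
width: 0.0006
grip_force: 0.6
clock: 13.85
ee_pos: [0.5787, -0.1842, 0.1283]
orientation: [3.142, -0.0, -0.324]
contact_force: [-0.6, -0.8, -0.5]
width: 0.0003
grip_force: 0.1<string>:3: RuntimeWarning: Mean of empty slice.
  ret = um.true_divide(
Traceback (most recent call last):
ValueError: zero-size array to reduction operation maximum which has no identity
```

```bash
python3 -m handwheel '[{"hand":0,"tx":0.002,"ty":0,"tz":0,"twist":0},{"hand":0,"tx":0.004,"ty":0,"tz":0,"twist":0},{"hand":0,"tx":0.005,"ty":0,"tz":0,"twist":0},{"hand":0,"tx":0.006,"ty":0,"tz":0,"twist":0},{"hand":0,"tx":0.006,"ty":0,"tz":0,"twist":0}]'
python3 -m handwheel '[{"hand":0,"tx":0.001,"ty":0,"tz":0,"twist":0},{"hand":0,"tx":0.002,"ty":0,"tz":0,"twist":0},{"hand":0,"tx":0.002,"ty":0,"tz":0,"twist":0}]'
python3 -c "
from h import *
im,d,c=snap('side','side4'); cv2.imwrite('pics/side4c.png',cv2.resize(im[120:300,260:460],(640,576),interpolation=cv2.INTER_CUBIC)[:,:,::-1])
go((.573+.016*.948,-.182-.016*.317,.13))"
```

```text
clock: 14.4
ee_pos: [0.5834, -0.1858, 0.1282]
orientation: [3.141, 0.001, -0.323]
contact_force: [-2.6, 0.5, 0.3]
width: 0.0005
grip_force: 1.2
clock: 14.7
ee_pos: [0.584, -0.1859, 0.1279]
orientation: [3.141, 0.004, -0.323]
contact_force: [-6.2, 1.2, 3.3]
width: 0.0005
grip_force: 3.8
14.75 [ 0.584  -0.1859  0.1279] [ 3.141  0.004 -0.323] 0.0005 [-6.5  2.3  3.4] [ 0.31  0.64 -0.1   1.72  0.09  0.79 -1.73]
(0.5881679999999999, -0.187072, 0.13) [ 0.0043 -0.0002 -0.0021]
```

View pics/side4c.png

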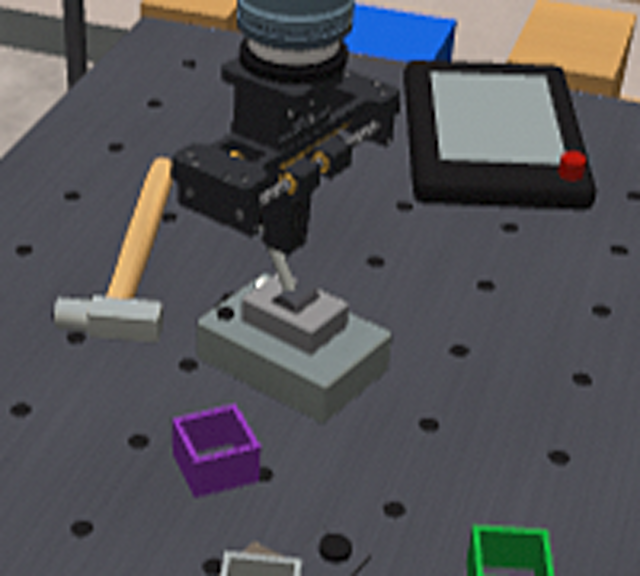

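The rod at (283,268) now leans to +x. The force is rising with no further travel, so the lever is on its stop. I'll back off along -x, then up.

```bash
python3 -m handwheel '[{"hand":0,"tx":-0.01,"ty":0,"tz":0,"twist":0},{"hand":0,"tx":-0.03,"ty":0,"tz":0,"twist":0},{"hand":0,"tx":-0.06,"ty":0,"tz":0,"twist":0},{"hand":0,"tx":-0.09,"ty":0,"tz":0,"twist":0},{"hand":0,"tx":-0.12,"ty":0,"tz":0,"twist":0},{"hand":0,"tx":-0.13,"ty":0,"tz":-0.03,"twist":0},{"hand":0,"tx":-0.13,"ty":0,"tz":-0.07,"twist":0},{"hand":0,"tx":-0.13,"ty":0,"tz":-0.09,"twist":0}]'
python3 -c "
from h import *
snap('top','top5');P=pts('top5');Q=P[190:300,360:440].reshape(-1,3);k=(Q[:,2]>.11)&(Q[:,2]<.16);Q=Q[k];print(k.sum())
Q=Q[Q[:,0]>.575];print(len(Q),Q.mean(0).round(4)-[.573,-.182,0])
Q=P[172:0]
for n,(u0,u1,v0,v1,z0,z1) in dict(round=(172,212,238,278,.050,.066),square=(260,294,258,294,.04,.056)).items():
    q=P[v0:v1,u0:u1].reshape(-1,3);print(n,q[(q[:,2]>z0)&(q[:,2]<z1)].mean(0).round(4))
go()"
```

```text
clock: 15.55
ee_pos: [0.4639, -0.1455, 0.2216]
orientation: [-3.141, -0.006, -0.323]
contact_force: [0.1, -0.9, 0.0]
width: 0.0003
grip_force: 0.0
142
142 [ 0.0341 -0.011   0.1376]
round [0.5378 0.2785 0.0561]
square [0.5041 0.0941 0.0466]
15.6 [ 0.4654 -0.1459  0.2238] [-3.141 -0.01  -0.324] 0.0002 [ 2.  -0.1  1. ] [ 0.33  0.31 -0.14  1.99  0.06  0.84 -1.74]
```

```bash
python3 -m handwheel '[{"hand":0,"tx":0,"ty":0,"tz":0,"twist":0},{"hand":0,"tx":0,"ty":0,"tz":0,"twist":0},{"hand":0,"tx":0,"ty":0,"tz":0,"twist":0}]'
python3 -c "
from h import *
print(arm.close_job())"
```

```text
clock: 15.9
ee_pos: [0.4618, -0.145, 0.2173]
orientation: [3.141, 0.002, -0.323]
contact_force: [0.1, -0.4, 0.2]
width: 0.0004
grip_force: 0.0
the job is handed in; nothing more can be done
None
```

I pointed over the round mouth and then the square mouth for about 2 s each, pushed the lever to its far stop (about 0.96 rad by camera), backed the arm clear and handed the job in at 15.9 s. The tubes measured within 1 mm of where they started, I did not re-measure the angle, tin, hammer or magnet, and no verdict came back.

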